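Set a turned blank under the flip magnifier

TASK

Get the middle-sized blank ready for detail painting: set it down gently, upright in the centre of the magnifier's turntable, while the lens is still tipped back, and let go of it. Then tip the lens over past the point where its spring snaps, so that it comes to rest level above the blank; push on its tab or rim, never on the glass. Do not knock the blank over, and leave the other two blanks, the brush pot and the paint jar where they are.

Things in the scene. Friction and masses are not known exactly. Their poses are not given: they have to be found in the camera images.
- magnifier: Bench magnifier, fixed to the table. Dark iron base plate 12 mm thick (own x -86 to +149 mm, y +-83 mm) with a turntable in front and a 16 mm post behind (axis at own x +128 mm). Origin on the table, below the turntable's centre; z up, own x runs from turntable to post. The yoke on the post (own x from +89 mm back, 66 mm wide along y, 177 mm high) carries the lens hinge.
- wheel_top (a point): Centre of the turntable's flat upper face, 34 mm above the table; axes as the magnifier's. The aluminium disc is 110 mm across, 9 mm thick, with rings scribed around its centre; it turns easily. With the lens tipped back nothing stands above it.
- lens_hinge (a point): Middle of the lens's hinge, 170 mm above the table, 98 mm from the turntable's centre along the magnifier's x; axes as the magnifier's. The hinge line is its y axis. A small tension spring stands beside the yoke on its +y side, 35 to 46 mm from the middle, up to 202 mm above the table.
- lens_tab (a point): Centre of the black ribbed tab at the lens's free end: 30 mm long (145 to 175 mm from the hinge line), 26 mm wide along the hinge line, 6 mm thick. Own x points from the tab to the hinge; z is the lens's normal: up when level; when tipped back it points backwards, away from the turntable. Tipped back, the tab's centre is 150 mm above and 55 mm behind the hinge, its top 335 mm over the table.
- lens (a joint): Angle of the lens, rad. 0: tipped back against its stop (start), leaning 20 degrees backwards beyond upright. Grows as it tips over toward the turntable; 1.92: level over the turntable, on its lower stop. An over-centre spring pushes back (0.25 N m at first, 1.6 N at the tab, fading) until about 0.7 rad, then swings the lens down by itself in about 1 s.
- lens_center (a point): Centre of the clear glass lens, 86 mm across, in a round aluminium rim 104 mm across and 10 mm thick; the glass lies inside the rim's thickness. 98 mm from the hinge line; axes as lens_tab's. Only the rim and the tab may be touched, not the glass.
- blank_large: Plain turned wooden nesting blank standing on the board: round all over, belly, narrow neck, rounded head, flat foot. The largest: 94 mm high, 52 mm across the belly. Origin at the middle of its foot, z up its axis. To be left alone.
- blank_middle: Plain turned wooden nesting blank standing on the board: round all over, belly, narrow neck, rounded head, flat foot. The middle-sized one, to be painted: 76 mm high; 33 mm across the foot, 42 mm across the belly (24 mm above the foot), 30 mm across the neck (50 mm up), 32 mm across the head (57 mm up). About 40 g. Origin at the middle of its foot, z up its axis.
- blank_small: Plain turned wooden nesting blank standing on the board: round all over, belly, narrow neck, rounded head, flat foot. The smallest: 58 mm high, 32 mm across the belly. Origin at the middle of its foot, z up its axis. To be left alone.
- board: Wooden board, fixed, 270 x 90 x 16 mm, long side along its x; origin in the middle of its underside. The three blanks stand on it in a row along x, about 90 mm apart, in any order.
- brush_pot: Brown glazed pot, 82 mm across and 110 mm high, with five brushes standing in it up to 235 mm high. Origin at the middle of its foot, z up. To be left alone.
- paint_jar: Ochre paint jar with a white lid, 60 mm across, 75 mm high. Origin at the middle of its foot, z up. To be left alone.
There are look-alikes about, which are no part of the job. What is shaped like the blank_middle but purple or red is not meant.

How it is judged:
By the outcome, as a careful person would: the job done as asked, in the order asked, and still so for the second after the job is handed in, with the robot touching nothing.
It also fails if it takes over 53 s, if anything falls off the work surface, if the arm or the gripper's body presses on something with over 40 N, if the wrist force passes 120 N, or if a joint passes its speed limit or range.

ROBOT

A 6-joint arm with a two-finger parallel gripper is mounted at the origin on the work surface. World frame = base frame: x ahead of the robot, y to its left, z up, the work surface at z = 0. Lengths are in m, angles in rad, forces in N, time in s.
With the tool pointing down it reaches from about 0.325 to 0.9 m from the base axis. Payload 3.5 kg.
Tool frame: the origin (TCP) lies at the centre of the arm's flange, where the gripper is bolted on; the fingertips stand 173 mm ahead of it and the grasp point (between the pads) lies 155 mm ahead of it; z points along the fingers, x is the direction in which the jaws open and shut, and the axes are right-handed (so a half turn about z gives the same grasp; the last joint's range is limited). The gripper opens to 85 mm and grips with 20 to 120 N. Pads are 22 mm wide; open, the fingers measure 114 mm over their backs; the gripper's body (76 mm by 85 mm) begins 54 mm behind the grasp point. The pads swing forward as they close: fully open they stand 13 mm farther back than shut.
Start: joints at [1.064, 0.276, -0.026, 1.268, 0, 1.467], TCP at [0.246, 0.575, 0.405] pointing down, gripper open.
Joint ranges: [-3.12, 3.12], [-0.85, 1.88], [-1.08, 1.24], [-1.95, 2.15], [-1.57, 1.53], [-3.14, 3.14]. Speed limits (rad/s): [2.57, 2.57, 3.14, 3.14, 3.14, 3.14].

INTERFACE

Orientations are given as a unit quaternion [w, x, y, z].
In Python, from plant import manip gives the robot as it stands. Calls block until the motion is done:
- manip.move_ptp(position, orientation): joint-space move of the TCP to a pose.
- manip.move_l(position, v=0.15, rot=None): straight line of the TCP; rot=None keeps the orientation; v is the mean speed in m/s.
- manip.set_joints(angles): joint-space move.
- manip.move_gripper(opening, grip_force=None): finger opening in m; grip_force is the grip in N (None keeps the last); returns when the fingers have stopped.
- manip.wait(seconds).
- manip.inverse_kinematics(position, orientation): joint angles nearest the present ones, or None.
- manip.get_image(name): name is "side" or "top" or "wrist"; returns a dict with "pixels" (480x640x3 uint8, red, green, blue), "depth" (480x640 float32, m along the optical axis (not along the pixel's ray), 0 where there is no reading), "mtx" (3x3 intrinsics, pixels), "eye" and "rotation" of the camera in the world; the wrist camera has in their place "tool_from_camera" (4x4, takes a point from camera to tool coordinates, whose origin is the TCP and whose axes are the tool frame's). Camera axes: x right, y up, looking along -z (the intrinsics and any distortion apply to the point x, -y, -z); pixel columns grow to the right and rows downward; lengths in m; the calibration is good to about 2 mm. The wrist camera is an equidistant fisheye: a pixel r from the principal point sees the ray r / f radians off the axis. A picture is of the moment at which its call begins: read the wrist's pose just before it.
A pose or a line that the arm cannot do raises manip.MotionError and nothing moves.
- manip.sign_off(): hands the job in, once; it reports no verdict.
Trained networks look in a picture, given as the dict that the camera call returned (one of the last four; its "shot" number tells which), for a name from the list of things; names that differ only in an ending like _2 or _b are one class to them, and where a whole thing is asked for, a point or a joint stands for the part that bears it (a point fixed in the world has none). Each returns a list of dicts, best first, with "score" (0 to 1); they miss things now and then, are a little off and sometimes report something else, mostly with a low value. They report only what shows in the picture. A call takes as long as a camera call. They do not tell look-alikes from the thing itself.
- manip.search_frame(thing, picture): "extent" ([left, top, right, bottom] in pixels, round what is visible of it).
Readings, each from a call of its own:
- manip.get_clock(): time.
- manip.get_joints(): joint angles.
- manip.get_qd(): joint speeds.
- manip.get_effort(): joint torques, N m.
- manip.get_eef_pos(): TCP position.
- manip.get_orientation(): TCP orientation.
- manip.get_wrist_force(): force on the tool from outside, world axes, zero at the start.
- manip.get_moment(): the same for the moment, N m.
- manip.get_width(): finger opening in m.
Only numpy, scipy, OpenCV 4.12 (cv2) and the standard library are available. Lean on these libraries where they do the work, as an engineer would, in place of code of your own. Each camera call takes 0.05 s, during which the arm holds its last target. There are 200 camera calls.

## Working session

There is one attempt and no reset: what is moved stays moved. The work goes in short steps, each a Python script; the robot and the scene stay as the last script left them, time stands still between calls to the robot, and variables do not carry over. Pictures are saved under pics/ and viewed, about 8 in all and at most 12, crops included, and the job is handed in when it is done.

```bash
ls; mkdir -p pics; cat > h.py <<'E'
import numpy as np, cv2
from plant import manip
def world(im,u,v,d=None):
    K=im["mtx"]; d=im["depth"][int(v),int(u)] if d is None else d
    p=np.array([(u-K[0][2])/K[0][0]*d,-(v-K[1][2])/K[1][1]*d,-d])
    return np.array(im["rotation"])@p+np.array(im["eye"])
def cloud(im):
    K=np.array(im["mtx"]);d=im["depth"];v,u=np.mgrid[:480,:640]
    p=np.stack([(u-K[0,2])/K[0,0]*d,-(v-K[1,2])/K[1,1]*d,-d],-1)
    w=p@np.array(im["rotation"]).T+np.array(im["eye"]); w[d==0]=np.nan
    return w
def save(n,px): cv2.imwrite("pics/"+n+".png",np.ascontiguousarray(px[...,::-1]))
E
python3 - <<'E'
from h import *
for n in("top","side"):
    im=manip.get_image(n); save(n,im["pixels"]); np.savez(n+".npz",**{k:np.array(v) for k,v in im.items() if v is not None})
    print(n,[k for k in im],im["eye"])
    for t in("magnifier","blank_middle","blank_large","blank_small","board","brush_pot","paint_jar","lens_tab","wheel_top"):
        try:
            for r in manip.search_frame(t,im)[:4]:
                e=r["extent"];u,v=(e[0]+e[2])/2,(e[1]+e[3])/2
                print(t,round(r["score"],2),np.round(e),np.round(world(im,u,v),3))
        except Exception as x: print(t,x)
print(manip.get_clock())
E
```

```text
pics
top ['pixels', 'depth', 'mtx', 'eye', 'rotation', 'shot'] [0.46118408 0.05404071 1.44407374]
magnifier matmul: Input operand 1 has a mismatch in its core dimension 0, with gufunc signature (n?,k),(k,m?)->(n?,m?) (size 3 is different from 4)
blank_middle matmul: Input operand 1 has a mismatch in its core dimension 0, with gufunc signature (n?,k),(k,m?)->(n?,m?) (size 3 is different from 4)
blank_large matmul: Input operand 1 has a mismatch in its core dimension 0, with gufunc signature (n?,k),(k,m?)->(n?,m?) (size 3 is different from 4)
blank_small matmul: Input operand 1 has a mismatch in its core dimension 0, with gufunc signature (n?,k),(k,m?)->(n?,m?) (size 3 is different from 4)
board matmul: Input operand 1 has a mismatch in its core dimension 0, with gufunc signature (n?,k),(k,m?)->(n?,m?) (size 3 is different from 4)
brush_pot matmul: Input operand 1 has a mismatch in its core dimension 0, with gufunc signature (n?,k),(k,m?)->(n?,m?) (size 3 is different from 4)
paint_jar matmul: Input operand 1 has a mismatch in its core dimension 0, with gufunc signature (n?,k),(k,m?)->
[... 1066 characters left out ...]
smatch in its core dimension 0, with gufunc signature (n?,k),(k,m?)->(n?,m?) (size 3 is different from 4)
brush_pot matmul: Input operand 1 has a mismatch in its core dimension 0, with gufunc signature (n?,k),(k,m?)->(n?,m?) (size 3 is different from 4)
paint_jar matmul: Input operand 1 has a mismatch in its core dimension 0, with gufunc signature (n?,k),(k,m?)->(n?,m?) (size 3 is different from 4)
lens_tab matmul: Input operand 1 has a mismatch in its core dimension 0, with gufunc signature (n?,k),(k,m?)->(n?,m?) (size 3 is different from 4)
wheel_top matmul: Input operand 1 has a mismatch in its core dimension 0, with gufunc signature (n?,k),(k,m?)->(n?,m?) (size 3 is different from 4)
1.0
```

The camera rotation is a quaternion, so I'll convert it and view both saved pictures.

```bash
cat >> h.py <<'E'
from scipy.spatial.transform import Rotation as R
def fix(im):
    im=dict(im); q=np.array(im["rotation"])
    if q.shape==(4,): im["rotation"]=R.from_quat(q[[1,2,3,0]]).as_matrix()
    return im
def q_of(M):
    q=R.from_matrix(M).as_quat(); return [float(q[3]),*map(float,q[:3])]
E
python3 - <<'E'
from h import *
for n in("top","side"):
    im=manip.get_image(n); f=fix(im); save(n,im["pixels"]); np.savez(n+".npz",**f)
    for t in("magnifier","blank_middle","board","lens_tab"):
            for r in manip.search_frame(t,im)[:4]:
                e=r["extent"];u,v=(e[0]+e[2])/2,(e[1]+e[3])/2
                print(n,t,round(r["score"],2),np.round(e),np.round(world(f,u,v),3))
E
```

```text
top magnifier 0.91 [251. 197. 323. 297.] [0.572 0.176 0.011]
top blank_middle 0.66 [443. 290. 461. 304.] [ 0.426 -0.338  0.07 ]
top blank_middle 0.57 [442. 261. 455. 274.] [ 0.517 -0.326  0.075]
top blank_middle 0.56 [402. 267. 414. 282.] [ 0.491 -0.199  0.092]
top blank_middle 0.23 [250. 196. 325. 295.] [0.578 0.174 0.01 ]
top lens_tab 0.68 [252. 198. 288. 235.] [0.635 0.202 0.258]
side magnifier 0.63 [254. 150. 356. 304.] [ 0.577  0.369 -0.   ]
side blank_middle 0.92 [310. 416. 334. 449.] [ 0.516 -0.355  0.046]
side blank_middle 0.87 [296. 358. 312. 394.] [ 0.497 -0.228  0.065]
side blank_middle 0.84 [269. 424. 292. 457.] [ 0.436 -0.36   0.047]
side blank_middle 0.83 [280. 328. 295. 357.] [ 0.474 -0.12   0.054]
side board 0.85 [237. 360. 371. 420.] [ 0.497 -0.232  0.025]
side lens_tab 0.75 [320. 153. 354. 216.] [0.637 0.208 0.247]
```

View pics/top.png

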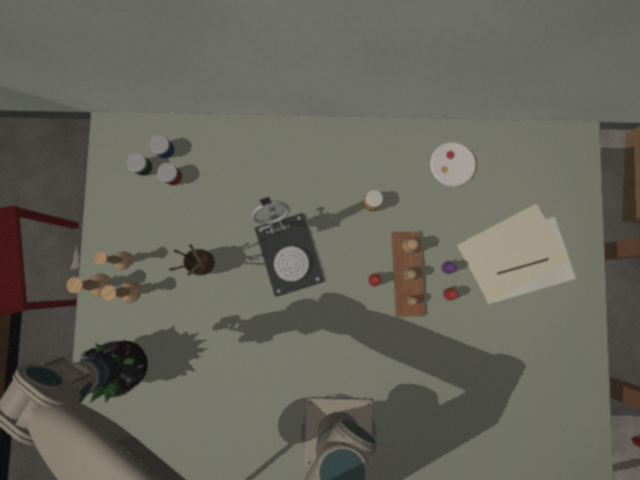

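View pics/side.png

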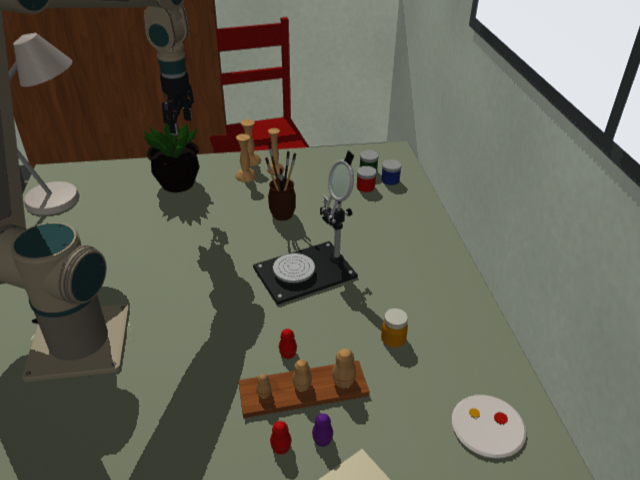

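The top view shows the turntable at (291,264), with the lens tipped back toward (270,210). On the board, the large blank is at (410,244), the middle one at (409,273) and the small one at (411,299). Shaped like the middle one are red at (375,280), purple at (450,267), red at (451,294) and the plain wooden one at (409,273). Only the plain one, second in size on the board, fits. I'll measure these and enlarge a crop.

```bash
python3 - <<'E'
from h import *
for n in("top","side"):
    im=dict(np.load(n+".npz")); w=cloud(im); z=w[...,2]
    near=np.hypot(w[...,0]-.55,w[...,1]-.165)<.2
    m=near&(abs(z-.034)<.004)
    pts=w[m]; 
    c=np.median(pts[:,:2],0)
    for _ in range(5):
        pp=pts[np.hypot(*(pts[:,:2]-c).T)<.062]; c,r=cv2.minEnclosingCircle(pp[:,:2].astype(np.float32)*1000); c=np.array(c)/1000
    print(n,"wheel",c,r,len(pp),pp.mean(0))
    m=near&(abs(z-.012)<.004); rect=cv2.minAreaRect((w[m][:,:2]*1000).astype(np.float32)); print("base",rect)
    m=near&(z>.19)&(np.hypot(w[...,0]-.64,w[...,1]-.2)<.12); print("lens",w[m].mean(0),np.nanmax(z[m]),w[m&(z>.3)].mean(0))
    for k,g in (("board",None),):
        m=(abs(w[...,0]-.5)<.2)&(abs(w[...,1]+.21)<.09)&(abs(z-.016)<.005); rect=cv2.minAreaRect((w[m][:,:2]*1000).astype(np.float32)); print("board",rect)
    m=((abs(w[...,0]-.5)<.2)&(abs(w[...,1]+.21)<.16)&(z>.035)).astype(np.uint8)
    N,L,S,C=cv2.connectedComponentsWithStats(m)
    for i in range(1,N):
        if S[i,4]<20: continue
        q=w[L==i]; t=q[q[:,2]>q[:,2].max()-.012]
        print("blob",C[i].round(),q[:,2].max().round(3),t.mean(0).round(3),q.mean(0).round(3), im["pixels"][L==i].mean(0).round())
im=dict(np.load("side.npz")); c1=cv2.resize(im["pixels"][320:460,230:380],None,fx=4,fy=4,interpolation=2); save("crop1",c1)
E
```

```text
top wheel [0.51895557 0.16100339] 54.79658508300781 773 [0.51814953 0.16060447 0.03400152]
base ((548.6475830078125, 163.3026580810547), (323.98809814453125, 340.8194885253906), 19.337890625)
lens [0.64338745 0.20289501 0.26910038] 0.3375775055917969 [0.66018732 0.20817385 0.3160435 ]
board ((496.12384033203125, -212.18800354003906), (270.0445861816406, 91.43609619140625), 3.485572338104248)
blob [410. 245.] 0.113 [ 0.582 -0.211  0.106] [ 0.581 -0.205  0.084] [125. 102.  78.]
blob [449. 267.] 0.081 [ 0.518 -0.336  0.073] [ 0.518 -0.332  0.06 ] [81. 58. 89.]
blob [409. 274.] 0.097 [ 0.493 -0.211  0.089] [ 0.493 -0.205  0.071] [120.  97.  75.]
blob [374. 280.] 0.08 [ 0.474 -0.103  0.073] [ 0.474 -0.101  0.063] [116.  52.  48.]
blob [451. 294.] 0.081 [ 0.434 -0.341  0.073] [ 0.435 -0.337  0.06 ] [117.  55.  50.]
blob [412. 301.] 0.079 [ 0.411 -0.22   0.072] [ 0.412 -0.217  0.059] [119.  96.  74.]
side wheel [0.5186842  0.15793364] 56.05551528930664 821 [0.51934395 0.15544735 0.03335764]
base ((566.50537109375, 172.721923828125), (311.3226623535156, 171.59603881835938), 18.7591495513916)
lens [0.64350397 0.19724782 0.26370381] 0.3360521574429257 [0.66123344 0.20258412 0.31561904]
board ((495.1431884765625, -190.7917938232422), (270.026611328125, 145.25698852539062), 4.11104154586792)
blob [383. 328.] 0.05 [ 0.699 -0.1    0.045] [ 0.698 -0.099  0.043] [91. 58.  5.]
blob [287. 339.] 0.077 [ 0.474 -0.111  0.071] [ 0.474 -0.115  0.057] [95. 11.  9.]
blob [344. 368.] 0.112 [ 0.583 -0.218  0.105] [ 0.582 -0.226  0.075] [95. 72. 43.]
blob [302. 374.] 0.094 [ 0.494 -0.217  0.087] [ 0.493 -0.223  0.065] [96. 72. 44.]
blob [263. 385.] 0.076 [ 0.412 -0.226  0.069] [ 0.412 -0.23   0.055] [91. 68. 41.]
blob [322. 426.] 0.077 [ 0.519 -0.343  0.071] [ 0.518 -0.347  0.057] [51. 20. 68.]
blob [280. 434.] 0.077 [ 0.436 -0.348  0.071] [ 0.435 -0.352  0.057] [97. 10.  9.]
```

View pics/crop1.png

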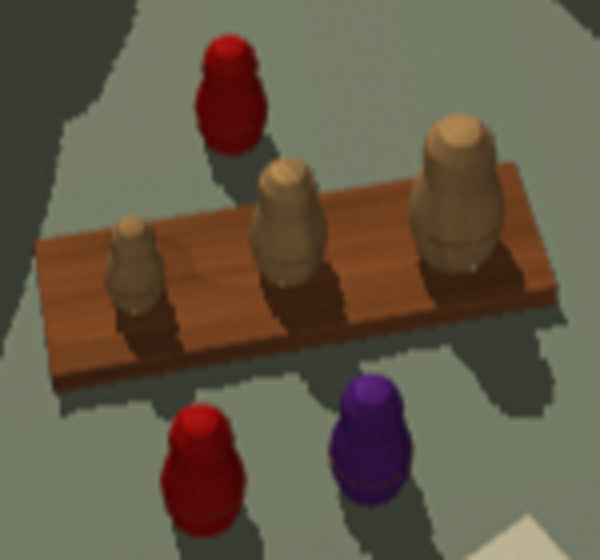

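The crop confirms it: the plain wooden middle blank stands on the board between the small and large ones, and the red and purple ones stand off the board. It's at about (0.494,-0.214), with its top near 0.092 as expected. Next I'll go above it and look from close by.

```bash
cat >> h.py <<'E'
def down(deg,pos):
    best=None
    for d in(deg,deg+180):
        a=np.radians(d); x=np.array([np.cos(a),np.sin(a),0]); z=np.array([0,0,-1.]); M=np.stack([x,np.cross(z,x),z],1)
        j=manip.inverse_kinematics(list(pos),q_of(M))
        if j is not None and (best is None or abs(j[5])<abs(best[1][5])): best=(q_of(M),j)
    return best
def wristcloud():
    p=np.array(manip.get_eef_pos()); q=np.array(manip.get_orientation()); im=manip.get_image("wrist")
    K=np.array(im["mtx"]);d=im["depth"];v,u=np.mgrid[:480,:640]
    a=(u-K[0,2])/K[0,0]; b=(v-K[1,2])/K[1,1]; r=np.hypot(a,b)+1e-9; s=np.tan(np.minimum(r,1.5))/r
    c=np.stack([a*s*d,-b*s*d,-d],-1); T=np.array(im["tool_from_camera"])
    t=c@T[:3,:3].T+T[:3,3]; w=t@R.from_quat(q[[1,2,3,0]]).as_matrix().T+p
    w[d==0]=np.nan; return im,w
E
python3 - <<'E'
from h import *
p=manip.get_eef_pos(); manip.move_l([p[0],p[1],.56],v=.3)
P=[.494,-.214,.56]; q,j=down(94,P); print(j)
manip.move_ptp(P,q); manip.move_gripper(.065,30)
manip.move_l([.494,-.214,.38],v=.3)
im,w=wristcloud(); save("w1",im["pixels"]); z=w[...,2]
m=(np.hypot(w[...,0]-.494,w[...,1]+.214)<.04)&(z>.03)&(z<.1)
for lo in(.03,.05,.07,.08,.088): 
    t=w[m&(z>lo)]; print(lo,len(t),t.mean(0).round(4),t.min(0).round(4),t.max(0).round(4))
print(manip.get_clock(),manip.get_eef_pos(),manip.get_width(),manip.get_wrist_force())
E
```

```text
[-0.5288909   0.08086575  0.05942491  1.54935549  0.         -0.59870407]
0.03 2080 [ 0.4881 -0.2128  0.0731] [ 0.4734 -0.2327  0.0301] [ 0.5083 -0.1911  0.0936]
0.05 1793 [ 0.4891 -0.2128  0.0778] [ 0.4751 -0.2311  0.05  ] [ 0.5083 -0.1928  0.0936]
0.07 1323 [ 0.4913 -0.2126  0.0854] [ 0.4784 -0.2278  0.0703] [ 0.5083 -0.1971  0.0936]
0.08 1154 [ 0.4924 -0.2125  0.0868] [ 0.4794 -0.2268  0.08  ] [ 0.5083 -0.1979  0.0936]
0.088 542 [ 0.4938 -0.2122  0.0897] [ 0.4842 -0.222   0.088 ] [ 0.504  -0.2022  0.0936]
6.2167 [ 0.49494547 -0.21456139  0.38230665] 0.06494155730031896 [-0.322363   -0.04594321  0.70091896]
```

View pics/w1.png

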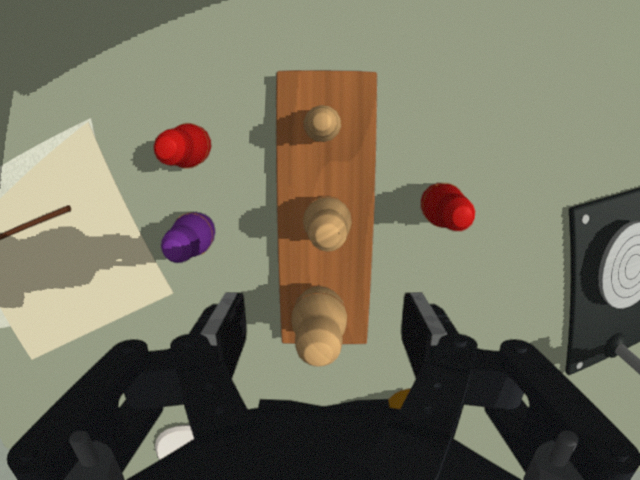

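The wrist view shows the middle blank at (328,225), centred between the jaws at world (0.494,-0.212), with its head at 0.092. Both views agree, so I'll grasp it.

```bash
python3 - <<'E'
from h import *
manip.move_l([.494,-.2125,.25],v=.25); manip.move_l([.494,-.2125,.199],v=.1)
manip.wait(.2); print(manip.get_eef_pos(),manip.get_wrist_force())
manip.move_gripper(0.0,25); print("w",manip.get_width(),manip.get_wrist_force())
manip.move_l([.494,-.2125,.215],v=.1); manip.move_l([.494,-.2125,.37],v=.25); print("w",manip.get_width(),manip.get_wrist_force(),manip.get_clock())
C=np.array([.5187,.160])
for d in(108,90,128):
  b=down(d,[*C,.37]); print(d,b and b[1])
im,w=wristcloud(); np.savez("w2.npz",w=w,px=im["pixels"]); save("w2",im["pixels"]); print(np.array(im["tool_from_camera"]).round(3))
E
```

```text
[ 0.49450653 -0.21278313  0.19989142] [-0.21471465  0.21473972 -0.42883968]
w 0.040636085973313606 [-1.37448527  0.22566641  5.4640879 ]
w 0.039999002633358385 [-0.02113617 -0.55398048 -1.35192373] 9.1583
108 [ 0.18009713  0.15293357 -0.25568951  1.16217324  0.         -0.13406213]
90 [ 0.18009713  0.15293357 -0.25568951  1.16217324  0.          0.18009713]
128 [ 0.18009713  0.15293357 -0.25568951  1.16217324  0.         -0.48312798]
[[ 1.     0.001 -0.001 -0.001]
 [ 0.001 -0.962 -0.271 -0.069]
 [-0.001  0.271 -0.962  0.031]
 [ 0.     0.     0.     1.   ]]
```

View pics/w2.png

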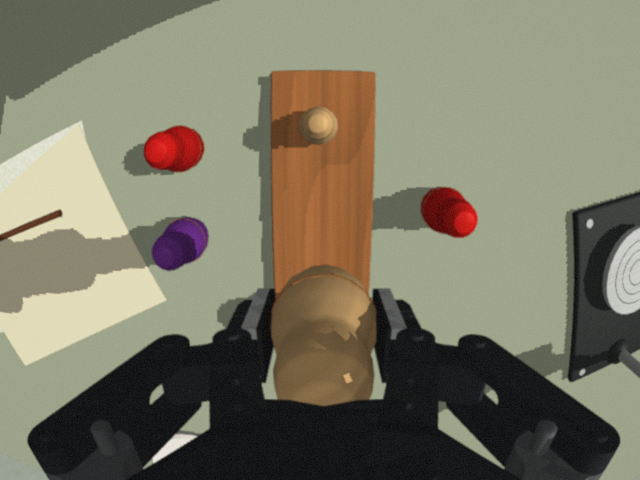

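The blank is held at 40 mm width, just above the belly, with its head toward the camera. I'll carry it beside the turntable and measure the disc once from close by.

```bash
python3 - <<'E'
from h import *
q,_=down(108,[.5187,.16,.37])
manip.move_l([.54,.03,.37],v=.28,rot=q); manip.wait(.2)
im,w=wristcloud(); save("w3",im["pixels"]); np.savez("w3.npz",w=w,px=im["pixels"]); z=w[...,2]
c=np.array([.5187,.16])
print("z med",np.median(z[np.hypot(w[...,0]-c[0],w[...,1]-c[1])<.04]))
for _ in range(6):
    m=(abs(z-.034)<.006)&(np.hypot(w[...,0]-c[0],w[...,1]-c[1])<.064)
    (cx,cy),r=cv2.minEnclosingCircle((w[m][:,:2]*1000).astype(np.float32)); c=np.array([cx,cy])/1000
print(c,r,m.sum(),w[m].mean(0))
m=(abs(z-.012)<.006)&(np.hypot(w[...,0]-.55,w[...,1]-.17)<.19)
m2=cv2.morphologyEx(m.astype(np.uint8),cv2.MORPH_OPEN,np.ones((5,5)))>0
print(cv2.minAreaRect((w[m2][:,:2]*1000).astype(np.float32)),manip.get_clock(),manip.get_eef_pos())
E
```

```text
z med 0.03383652433713699
[0.51968591 0.15965677] 55.5765266418457 10006 [0.5186901  0.15595975 0.03376108]
((540.7695922851562, 166.32220458984375), (215.49285888671875, 166.26161193847656), 17.93747329711914) 10.4917 [0.53993718 0.02892295 0.36997991]
```

View pics/w3.png

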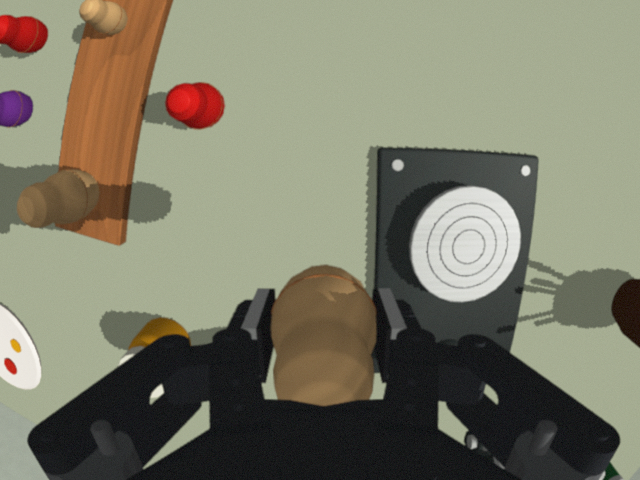

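The turntable centre is (0.5195,0.160) at height 0.034, and the yaw is 17.9°. All three views agree. I'll place the blank, lowering slowly until it touches.

```bash
python3 - <<'E'
from h import *
C=[.5193,.1600]
manip.move_l([*C,.32],v=.2); manip.move_l([*C,.232],v=.12); manip.wait(.3)
f0=np.mean([manip.get_wrist_force()[2] for _ in range(5)])
z=.224; manip.move_l([*C,z],v=.05)
while z>.2125:
    f=manip.get_wrist_force()[2]-f0
    if f>1.2: break
    z-=.001; manip.move_l([*C,z],v=.02)
print("touch",z,f,manip.get_eef_pos(),manip.get_clock())
a=np.array(manip.get_wrist_force())
im,w=wristcloud(); save("w4",im["pixels"])
np.savez("w4.npz",w=w,px=im["pixels"]); print(a,f0,manip.get_width(),manip.get_clock())
zz=w[...,2]
m=(np.hypot(w[...,0]-C[0],w[...,1]-C[1])<.03)&(zz>.036)&(zz<.125)
t=w[m&(zz>.06)];print(len(t),t.mean(0),t.min(0),t.max(0))
E
```

```text
touch 0.224 1.9519452422058505 [0.5188208  0.15993208 0.22327593] 12.8333
[0.02723764 0.52115417 1.06246308] -0.8894821661277508 0.040079813169993685 12.8833
19118 [0.50843426 0.15632829 0.0946224 ] [0.49419462 0.13032958 0.06001628] [0.53535617 0.1851651  0.12499848]
```

View pics/w4.png

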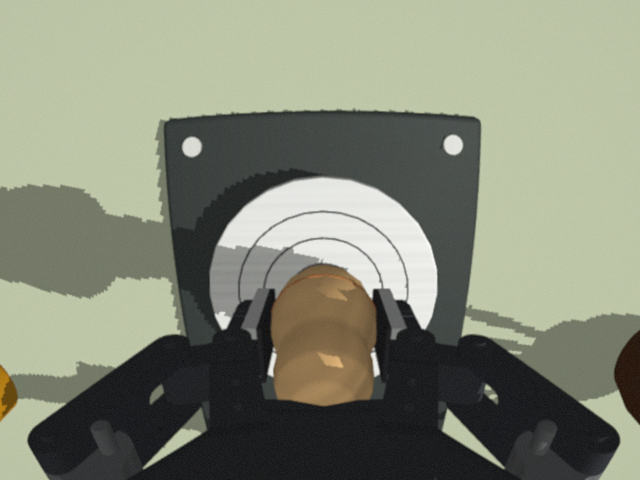

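The blank is centred on the rings at (323,280), but at 0.224 that force was probably from braking rather than contact. I'll settle between steps and continue down.

```bash
python3 - <<'E'
from h import *
C=[.5193,.1600]
manip.wait(.3); f0=np.mean([manip.get_wrist_force()[2] for _ in range(3)]); print(f0)
z=.221
while True:
    manip.move_l([*C,z],v=.02); manip.wait(.15); f=manip.get_wrist_force()[2]-f0; print(round(z,4),round(f,2),np.round(manip.get_eef_pos(),4))
    if f>1.0 or z<.2135: break
    z-=.001
print(manip.get_clock(),manip.get_width())
E
```

```text
-0.07996815781485495
0.221 -0.44 [0.5193 0.16   0.221 ]
0.22 -0.54 [0.5193 0.16   0.22  ]
0.219 -0.96 [0.5193 0.16   0.219 ]
0.218 -0.37 [0.5193 0.16   0.218 ]
0.217 4.88 [0.5194 0.16   0.2177]
15.2333 0.040452598972790285
```

Contact came at about 0.2175, as predicted. I'll release, rise and check.

```bash
python3 - <<'E'
from h import *
C=[.5193,.1600]
manip.move_l([*C,.2178],v=.02); manip.move_gripper(.046); manip.move_gripper(.066); manip.wait(.2); print(manip.get_wrist_force())
manip.move_l([*C,.27],v=.1); manip.move_l([*C,.40],v=.25)
im,w=wristcloud(); save("w5",im["pixels"]); z=w[...,2]
m=(np.hypot(w[...,0]-C[0],w[...,1]-C[1])<.035)&(z>.04)&(z<.125)
for lo in(.06,.09,.105): t=w[m&(z>lo)];print(lo,len(t),t.mean(0).round(4),t.min(0).round(4),t.max(0).round(4))
print(manip.get_clock())
a=np.radians(17.94);ux=np.array([np.cos(a),np.sin(a)])
for X in(.21,.05):
  for d in(108,18): b=down(d,[*(np.array(C)+X*ux),.57 if X>.1 else .50]); print(X,d,b and np.round(b[1],2))
s=fix(manip.get_image("side")); ws=cloud(s); m=(ws[...,2]>.3)&(np.hypot(ws[...,0]-.66,ws[...,1]-.2)<.05); t=ws[m]; d=t[:,:2]-C
print("tab own x,y",(d@ux).mean(),(d@np.array([-ux[1],ux[0]])).mean(),t.max(0))
save("s2",cv2.resize(s["pixels"][100:400,200:500],None,fx=2,fy=2))
E
```

```text
[ 0.88664191 -0.01976836  0.30171426]
0.06 1973 [0.5136 0.1579 0.0929] [0.4988 0.1396 0.0601] [0.5332 0.18   0.1104]
0.09 1317 [0.5164 0.1589 0.1035] [0.5032 0.1442 0.09  ] [0.5332 0.1758 0.1104]
0.105 612 [0.5187 0.1595 0.1075] [0.5085 0.1491 0.105 ] [0.5292 0.1707 0.1104]
17.6417
0.21 108 [ 0.22  0.51  0.65  1.71  0.   -0.1 ]
0.21 18 [0.22 0.51 0.65 1.71 0.   1.47]
0.05 108 [ 0.19  0.19  0.06  1.44  0.   -0.12]
0.05 18 [0.19 0.19 0.06 1.44 0.   1.45]
tab own x,y 0.1480148342604172 -0.003401109682623069 [0.67405508 0.23149395 0.33582445]
```

View pics/w5.png

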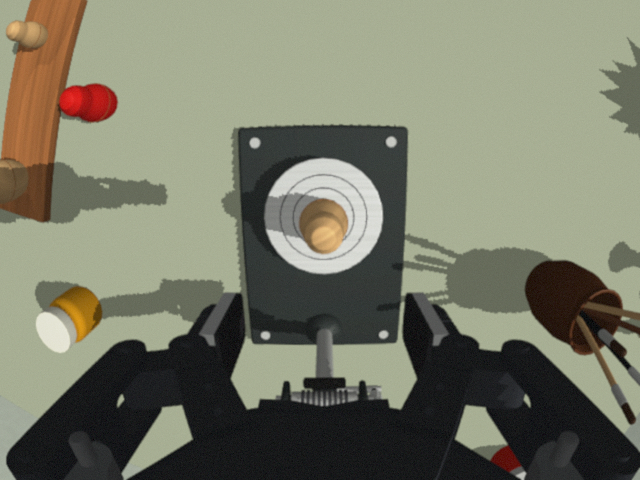

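View pics/s2.png

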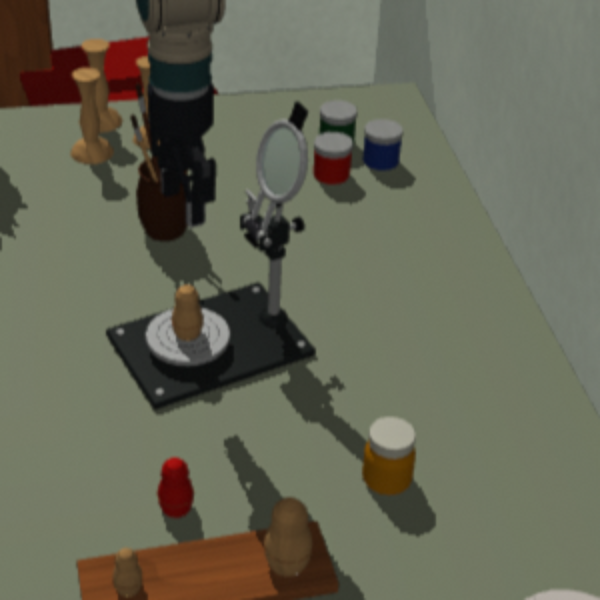

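The blank stands upright at (0.519,0.160), within about 1 mm of the centre, and the lens is still tipped back. Next I'll close the gripper, go over behind the tab, and push along the tab's arc, 155 mm from the hinge line.

```bash
python3 - <<'E'
from h import *
C=np.array([.5193,.1600]); a=np.radians(17.94);ux=np.array([np.cos(a),np.sin(a)])
P=lambda x,z:[*map(float,C+x*ux),z]
manip.move_l(P(0,.57),v=.25); manip.move_gripper(0.0)
manip.move_l(P(.197,.57),v=.2); manip.move_l(P(.197,.488),v=.12); print(manip.get_clock(),manip.get_wrist_force())
for x,z in[(.172,.488),(.14,.496),(.112,.500),(.092,.498),(.072,.493),(.058,.488),(.0465,.483),(.036,.478)]:
    manip.move_l(P(x,z),v=.07); print(x,np.round(manip.get_wrist_force(),2),end=" ")
manip.wait(.3); manip.move_l(P(.05,.56),v=.2); manip.move_l(P(.0,.60),v=.25); manip.wait(.5); print(manip.get_clock())
s=manip.get_image("side"); ws=cloud(fix(s)); save("s3",cv2.resize(s["pixels"][100:400,200:500],None,fx=2,fy=2))
z=ws[...,2]; d=ws[...,:2]-C; X=d@ux; Y=d@np.array([-ux[1],ux[0]])
m=(X>-.09)&(X<.05)&(abs(Y)<.06)&(z>.13)&(z<.3); print(m.sum(),X[m].min(),X[m].max(),z[m].min(),np.median(z[m]),z[m].max())
E
```

```text
21.125 [-0.38225603 -0.35913372  1.04202558]
0.172 [0.75 0.07 1.62] 0.14 [1.26 0.56 0.33] 0.112 [0.45 0.8  0.95] 0.092 [ 1.19 -0.04  0.56] 0.072 [ 0.82 -0.06  0.46] 0.058 [-0.41  0.43  0.32] 0.0465 [0.02 0.26 0.71] 0.036 [ 0.22 -0.34  1.11] 26.4583
951 -0.07744229450640105 0.049989414087343614 0.16339102832851526 0.1722703586620924 0.17891132622274675
```

View pics/s3.png

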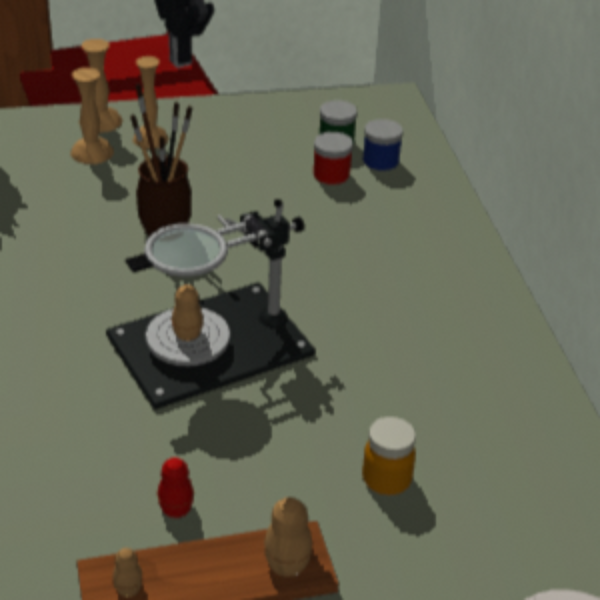

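The lens rests level at 0.17 m, centred above the upright blank. The large and small blanks, the brush pot and the jar look as they did before, and the gripper is well clear. I'll hand it in.

```bash
python3 -c "
from plant import manip
print(manip.get_clock()); manip.sign_off()"
```

```text
26.5083
the job is handed in; nothing more can be done
```

The job is handed in at about 26.5 s of the 53 s allowed. The middle-sized wooden blank stands on the turntable and the lens is down over it.

- **Placing:** I lowered the blank until light contact (about 5 N) and let go with the lens still tipped back. The wrist camera then showed it upright, about 1 mm from the turntable's centre.
- **Lens:** I pushed the tab from behind along its arc, with at most about 2 N at the wrist, until the spring took over. The side view shows the lens level at about 170 mm above the blank, which is still upright.
- **Other things:** In that last view the other two blanks, the brush pot and the paint jar looked unmoved. I judged this by eye and did not re-measure their positions.
- **False reading:** While lowering, the force threshold tripped early from the arm braking. I saw that it came too high, let the arm settle, and found the real contact at the height I expected.

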